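# Lock the foil tongs and squeeze them to the gauge lines

### The job

Knock the steel peg of the tongs holder all the way down with the brass-headed mallet (not with the gripper itself), then stand the mallet back upright on its cork pad and let go of it. Then squeeze the two bamboo blades of the sprung tongs between the fingers until each tip stands over its own black line on the gauge block, and finish still holding the tongs steadily at that gap. Never let the two tips come together, and leave everything else on the bench where it is.

Things in the scene. Friction and masses are not known exactly. Their poses are not given: they have to be found in the camera images.
- holder: Tongs holder fixed to the bench. Origin: underside centre of its base plate (270 x 120 x 12 mm); x along it, roughly away from the robot (within 0.35 rad), z up. At x -100 mm a dark heel block (70 x 80 mm, top at z 60 mm) with the steel peg; from it two bamboo blades run towards +x; under their tips, at x +105 mm, a white gauge block (50 x 100 mm, top z 30 mm) with two black lines along x
- peg: Round steel locking peg, 16 mm across, upright in the heel block at holder x -100 mm, y 0. Origin: centre of its top. At first its top is 12 to 14 mm above the block's top; all the way down, at its stop, 2 mm above it (holder z 62 mm). Spring plus friction: 8 to 10 N drives it down and it stays where it is left
- peg_top (a point): centre of the peg's top face (same point as the peg's origin), moves with it
- blade_l: Left (+y) bamboo blade of the tongs, 160 mm long: 5 mm thick, 20 mm tall (holder z 35 to 55 mm), the last 35 mm finer (4 mm thick, 12 mm tall). Origin at its hinge (holder x -70, y +8, z 45 mm), x along it to the tip. Relaxed it splays out 0.17 rad, tip centres 70 mm apart; spring 3.5 N m/rad (6 N a blade at the marked gap, squeezed 95 mm from the hinge); springs out when let go
- blade_r: Right (-y) blade, mirror image of the left one: hinge at holder x -70, y -8 mm
- tip_l (a point): end of the left blade: middle of its thickness, holder z 41 mm
- tip_r (a point): end of the right blade, likewise
- mark_l (a point): point on the left line of the gauge block where the left tip belongs, on the block's top (11 mm below the tip's point); axes as the holder. Holder x 90, y +9 mm; the lines are 3 mm wide and 46 mm long, 18 mm apart centre to centre
- mark_r (a point): the same on the right line, holder y -9 mm
- squeeze (a point): good place to squeeze: middle between the blades 95 mm from the hinges (holder x 25, y 0, z 45 mm; base plate top 33 mm below). Over the outsides the blades measure 53 mm here when relaxed and 22 mm at the marked gap
- mallet: Small mallet, 0.3 to 0.5 kg: upright brass cylinder head, 40 mm across, 60 mm tall, standing on its flat striking face; level wooden handle 18 mm wide, 22 mm tall, at the head's mid-height (30 mm above the face), towards the mallet's -x (roughly towards the robot), ending 150 mm from the head's axis. Origin: centre of the lower face; z up. Mass centre about 5 mm from the head's axis
- mallet_grip (a point): middle of the handle's section, 46 mm from the head's axis, 30 mm above the striking face: grip across the handle here
- mallet_pad: Round cork pad fixed to the bench, 100 mm across, 6 mm thick, where the mallet stands at first. Origin: centre of its underside
- flake_jar: Bystander: squat amber glass jar with a steel cap, 48 mm across, 65 mm tall, between the mallet and the holder. Origin: centre of its underside
- dish: Bystander: flat white ceramic dish, 90 mm across, 18 mm tall, between the mallet and the holder, farther out. Origin: centre of its underside
- sieve_tube: Bystander: upright bamboo tube with a brass band at the top, 38 mm across, 85 mm tall, at the left. Origin: centre of its underside
- blue_cup: Bystander: blue plastic cup, 70 mm across, 75 mm tall, at the right. Origin: centre of its underside
- tape_roll: Bystander: roll of paper tape lying flat, 80 mm across, 22 mm tall, at the left. Origin: centre of its underside
- stone_weight: Bystander: marble weight, 80 x 50 x 30 mm, at the right. Origin: centre of its underside
- glue_jar: Bystander: small white jar with a dark lid, 44 mm across, 50 mm tall, between the mallet and the holder, nearest the robot. Origin: centre of its underside
Things that resemble listed ones, but are neither listed nor needed, are in the scene too. Several things have the shape of the mallet_pad; the one meant has the colours described above.

How it is judged:
By the outcome, as a careful person would: the job done as asked, in the order asked, and still so for the second after the job is handed in, while the arm keeps its last pose, push and grip.
It also fails if it takes over 58 s, if anything falls off the work surface, if the arm or the gripper's body presses on something with over 40 N, if the wrist force passes 120 N, or if a joint passes its speed limit or range.

### The arm

A 7-joint arm with a two-finger parallel gripper is mounted at the origin on the work surface. World frame = base frame: x ahead of the robot, y to its left, z up, the work surface at z = 0. Lengths are in m, angles in rad, forces in N, time in s.
With the tool pointing down it reaches from about 0.4 to 0.875 m from the base axis. Payload 4.4 kg.
Tool frame: the origin (TCP) lies on the centre line of the jaws, within the pads' length; the fingertips stand 17 mm ahead of it and the grasp point (between the pads) lies 2 mm behind it; z points along the fingers, y is the direction in which the jaws open and shut (so a half turn about z gives the same grasp; the last joint's range is limited). The gripper opens to 85 mm and grips with 20 to 120 N. Pads are 22 mm wide; open, the fingers measure 114 mm over their backs; the gripper's body (76 mm by 85 mm) begins 54 mm behind the grasp point. The pads swing forward as they close: fully open they stand 13 mm farther back than shut.
Start: joints at [1.245, 0.628, 0.038, 1.517, -0.027, 0.996, -0.02], TCP at [0.167, -0.628, 0.248] pointing down, gripper open.
Joint ranges: [-3.06, 3.06], [-0.37, 2.12], [-1.25, 1.32], [0.18, 2.47], [-1.1, 4.24], [0.23, 1.98], [-2.94, 2.94]. Speed limits (rad/s): [2.57, 2.57, 3.14, 3.14, 3.14, 3.14, 3.14].

### API

Orientations are given as [roll, pitch, yaw] about the fixed x, y, z axes, in that order (R = Rz(yaw) Ry(pitch) Rx(roll)).
In Python, from workcell import arm gives the robot as it stands. The module is installed in compiled form; this text tells all that it offers.
- The arm moves only by the shell command python3 -m pendant 'ROWS' [FORCE]. ROWS is JSON, a list that holds one entry, the list of rows, each a list of 7 numbers: the shift along the tool's x, y, z as a fraction of full scale, then the turn, a rotation vector about the tool's x, y, z as a fraction of full scale, then the opening, from 0 (shut) to 1 (fully open). A call has 1 to 20 rows; each row shifts and turns the commanded pose from where the row before left it, along the tool's axes as they then stand; what a row does not reach is not made up. Full scale, the value 1, is 50 cm for a shift and 60 degrees for a turn. A row lasts 1/8 s, in which the tool goes at most 62.5 mm and 10.7 degrees, less where a joint would pass 70% of its speed; a pose out of reach is approached as far as the arm can. A call with a number of a shift or a turn outside -1 to 1 is refused whole. A call with a gripper value outside its range is refused whole. The fingers move at their own pace and stop on an object; FORCE is the grip in N (left out, the last holds). Time passes only in rows, so rows that do not move let the fingers close. It gives the time, the measured TCP pose, the force and the opening at its end, in the units of the state.
- arm.get_obs(): the state, without advancing time (a new reading comes with each control period).
- arm.read_camera(name): name is "scene" or "top"; returns a dict with "color" (480x640x3 uint8, red, green, blue), "z_map" (480x640 float32, m along the optical axis (not along the pixel's ray), 0 where there is no reading), "camera_matrix" (3x3 intrinsics, pixels), "dist_coeffs" ([k1, k2, p1, p2, k3] as OpenCV has them; the pictures are not rectified), "world_to_cam" (4x4, takes a point from world to camera coordinates). Camera axes: x right, y down, z forward; pixel columns grow to the right and rows downward; lengths in m; the calibration is good to about 2 mm. A picture is of the moment at which its call begins.
- arm.finish_job(): hands the job in, once; it reports no verdict.
Trained networks look in the newest picture that a camera, given by its name, has taken for a name from the list of things; names that differ only in an ending like _2 or _b are one class to them, and where a whole thing is asked for, a point or a joint stands for the part that bears it (a point fixed in the world has none). Each returns a list of dicts, best first, with "confidence" (0 to 1); they miss things now and then, are a little off and sometimes report something else, mostly with a low value. They report only what shows in the picture. A call takes as long as a camera call. They do not tell look-alikes from the thing itself.
- arm.find_in(query, camera): "pixel" ([column, row] in pixels, amid what is visible of it).
The state is a dict: "t": time; "qpos": joint angles; "joint_velocities": joint speeds; "joint_torque": joint torques, N m; "position": TCP position; "ee_rot": TCP orientation; "contact_force": force on the tool from outside, world axes, zero at the start; "torque": the same for the moment, N m; "opening": finger opening in m.
Only numpy, scipy, OpenCV 4.12 (cv2) and the standard library are available. Lean on these libraries where they do the work, as an engineer would, in place of code of your own. Each camera call takes 0.05 s, during which the arm holds its last target.

## Working session

There is one attempt and no reset: what is moved stays moved. The work goes in short steps, Python scripts to look and compute and a shell command to move; the robot and the scene stay as the last step left them, time stands still between calls to the robot, and variables do not carry over. Pictures are saved under pics/ and viewed, and the job is handed in when it is done.

```bash
mkdir -p pics; cat > h.py <<'E'
import numpy as np, cv2, pickle
from workcell import arm
def shot(name,tag):
    c=arm.read_camera(name); pickle.dump(c,open(f'pics/{tag}.pkl','wb'))
    cv2.imwrite(f'pics/{tag}.png',c['color'][:,:,::-1]); return c
def ray(c,px):
    u=cv2.undistortPoints(np.array([[px]],float),c['camera_matrix'],np.array(c['dist_coeffs'],float))[0,0]
    T=np.linalg.inv(c['world_to_cam']); return T[:3,3],T[:3,:3]@np.array([u[0],u[1],1.])
def at_z(c,px,z):
    o,d=ray(c,px); return o+d*(z-o[2])/d[2]
def at_depth(c,px,r=1):
    x,y=int(round(px[0])),int(round(px[1])); p=c['z_map'][max(0,y-r):y+r+1,max(0,x-r):x+r+1]; p=p[p>0]
    if len(p)==0: return None
    o,d=ray(c,px); return o+d*np.median(p)
def proj(c,P):
    T=c['world_to_cam']; return cv2.projectPoints(np.array(P,float).reshape(-1,1,3),cv2.Rodrigues(T[:3,:3])[0],T[:3,3],c['camera_matrix'],np.array(c['dist_coeffs'],float))[0][:,0]
E
python3 - <<'E'
from h import *
np.set_printoptions(precision=4,suppress=True)
print(arm.get_obs())
for n in ('top','scene'):
    c=shot(n,n+'0'); print(n,c['world_to_cam'],c['camera_matrix'])
    for q in ['holder','peg','blade_l','blade_r','tip_l','tip_r','mark_l','mark_r','mallet','mallet_grip','mallet_pad','flake_jar','dish','sieve_tube','glue_jar']:
        for f in arm.find_in(q,n)[:3]:
            print(q,np.round(f['pixel'],1),round(f['confidence'],2),at_depth(c,f['pixel']))
E
```

```text
{'t': 0.0, 'qpos': array([ 1.2452,  0.6294,  0.0384,  1.5183, -0.027 ,  0.9963, -0.02  ]), 'joint_velocities': array([ 0.0007, -0.0004,  0.0018,  0.0002,  0.0007,  0.0013, -0.0006]), 'joint_torque': array([  0.0005, -56.3411,   1.2261, -19.344 ,   0.0109,   0.0106,
         0.    ]), 'position': array([ 0.1668, -0.6276,  0.2474]), 'ee_rot': array([-3.1397,  0.    ,  0.2598]), 'contact_force': array([-0.8155,  0.0231,  0.0422]), 'torque': array([-0.0256,  0.0009,  0.0132]), 'opening': 0.08525773765184244}
top [[-0.004  -1.     -0.0016 -0.0136]
 [-0.9907  0.0041 -0.1357  0.5036]
 [ 0.1357  0.001  -0.9907  1.532 ]
 [ 0.      0.      0.      1.    ]] [[561.2401   0.     309.9568]
 [  0.     561.2401 239.9594]
 [  0.       0.       1.    ]]
holder [223.7 217.1] 0.81 [0.5732 0.2302 0.0137]
holder [306.6 178.1] 0.55 [ 0.6887 -0.0066  0.0029]
peg [155.1 266.6] 0.6 [0.433  0.4271 0.0024]
blade_l [227.6 227.5] 0.59 [0.5371 0.2129 0.0511]
blade_l [215.1 219. ] 0.54 [0.568  0.2549 0.0129]
blade_r [227.6 227.5] 0.59 [0.5371 0.2129 0.0511]
blade_r [215.1 219. ] 0.54 [0.568  0.2549 0.0129]
tip_l [2
[... 1689 characters left out ...]
mallet [244.9 221.8] 0.68 [ 0.5449 -0.2085  0.047 ]
mallet_grip [244.3 224.6] 0.93 [ 0.5516 -0.2031  0.0452]
mallet_grip [176.4 195.7] 0.15 [ 0.6139 -0.3817  0.0732]
mallet_pad [195.6 285.3] 0.9 [ 0.7349 -0.154   0.0079]
mallet_pad [131.1 229. ] 0.86 [ 0.7258 -0.4322  0.0056]
mallet_pad [272.  157.8] 0.69 [ 0.2612 -0.4285  0.0067]
flake_jar [293.2 275.8] 0.73 [0.6013 0.0151 0.0561]
flake_jar [257.5 305.8] 0.32 [ 0.6802 -0.013   0.0051]
dish [255.9 303.9] 0.64 [ 0.6788 -0.0198  0.0049]
sieve_tube [463.8 399.9] 0.78 [0.6236 0.4405 0.071 ]
sieve_tube [248.3 224.2] 0.35 [ 0.543  -0.1988  0.0439]
glue_jar [333.2 254.4] 0.87 [0.4733 0.0109 0.0321]
glue_jar [391.8 336.5] 0.21 [0.5875 0.2646 0.0551]
```

```bash
python3 - <<'E'
import cv2
i=cv2.imread('pics/top0.png'); cv2.imwrite('pics/top0c.png',cv2.resize(i[140:340,130:430],None,fx=2.6,fy=2.6,interpolation=cv2.INTER_CUBIC)[:520])
j=cv2.imread('pics/scene0.png'); cv2.imwrite('pics/scene0c.png',cv2.resize(j[180:400,180:480],None,fx=2.6,fy=2.6,interpolation=cv2.INTER_CUBIC))
E
```

```text
(no output)
```

View pics/top0.png

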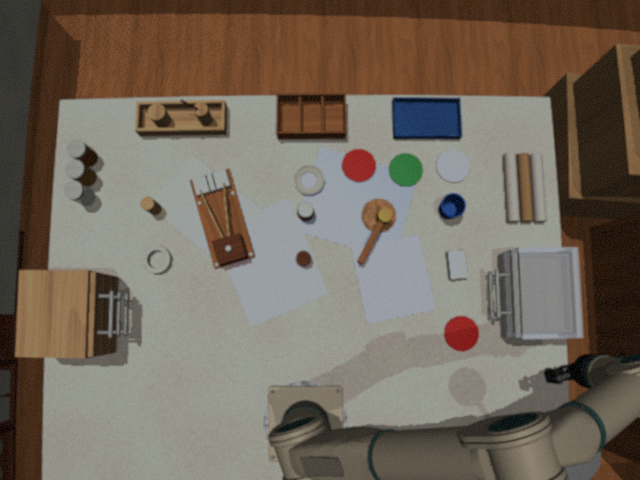

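View pics/top0c.png

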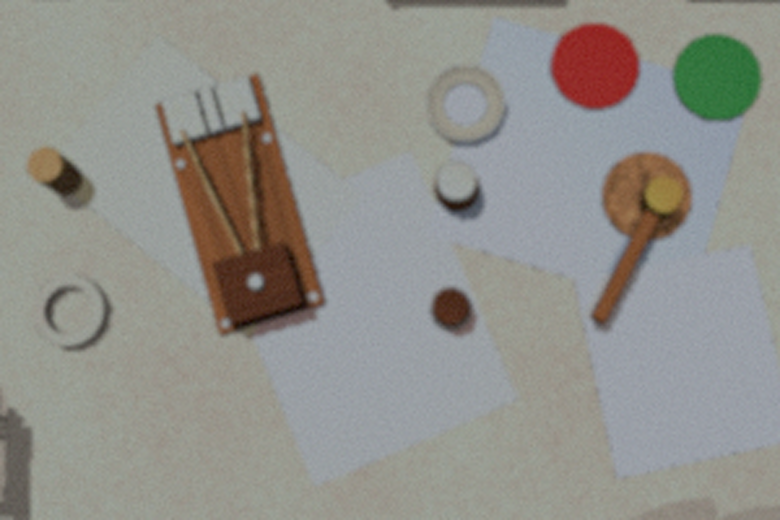

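View pics/scene0c.png

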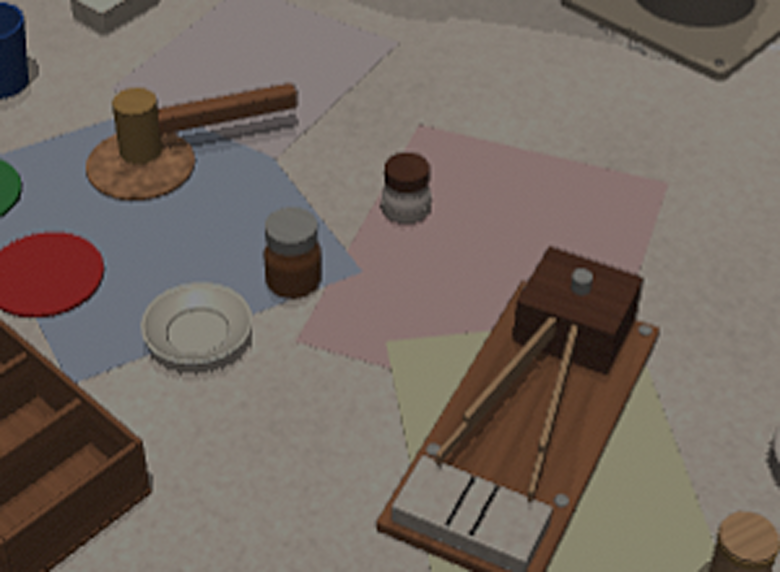

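Top view: mallet head at about (385,215), handle end at (361,262), peg at (228,248), and the gauge block at about (212,182). I'll zoom in to fit the poses.

```bash
python3 - <<'E'
import cv2
def crop(src,x0,y0,w,h,s,out):
    i=cv2.imread(src)[y0:y0+h,x0:x0+w]; i=cv2.resize(i,None,fx=s,fy=s,interpolation=cv2.INTER_CUBIC)
    i=cv2.convertScaleAbs(i,alpha=1.5)
    for k in range(0,w,10): cv2.putText(i,str(x0+k),(k*s,8),0,.3,(255,255,255),1); cv2.line(i,(k*s,10),(k*s,14),(255,255,255),1)
    for k in range(0,h,10): cv2.putText(i,str(y0+k),(0,k*s+3),0,.3,(255,255,255),1)
    cv2.imwrite(out,i)
crop('pics/top0.png',180,160,90,112,5,'pics/t1.png')
crop('pics/scene0.png',320,265,125,150,4,'pics/s1.png')
crop('pics/scene0.png',200,195,110,90,6,'pics/s2.png')
crop('pics/top0.png',350,190,60,80,7,'pics/t2.png')
E
```

```text
(no output)
```

View pics/t1.png

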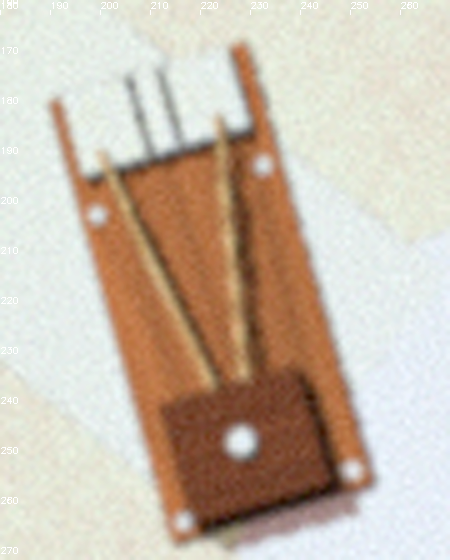

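View pics/s1.png

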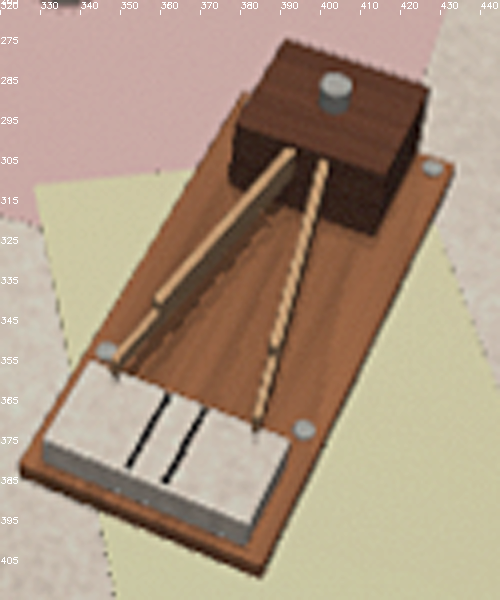

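View pics/s2.png

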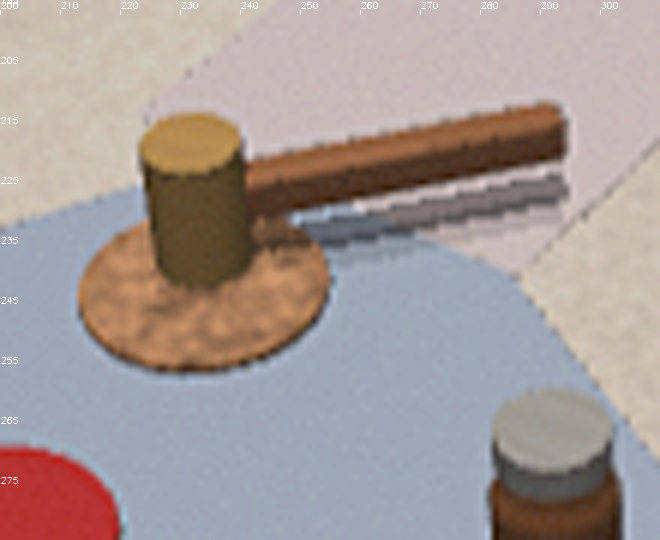

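View pics/t2.png

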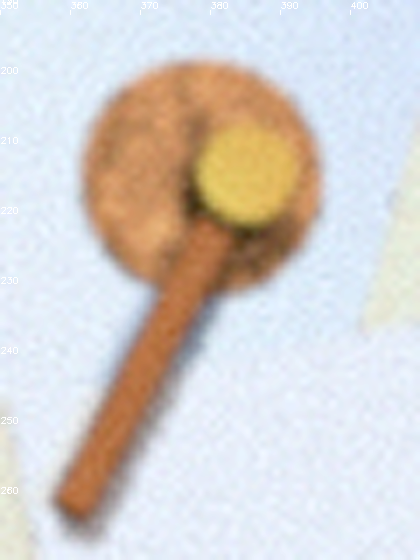

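```bash
cat > fit.py <<'E'
from h import *
from scipy.optimize import least_squares
np.set_printoptions(precision=4,suppress=True)
ct=pickle.load(open('pics/top0.pkl','rb'));cs=pickle.load(open('pics/scene0.pkl','rb'))
def P(x,y,s,x0,y0): return np.array([x/s+x0-.5+.5/s,y/s+y0-.5+.5/s])
def H(p): 
    x,y,a=p[:3]; R=np.array([[np.cos(a),-np.sin(a),0],[np.sin(a),np.cos(a),0],[0,0,1]]); return R,np.array([x,y,0])
obsH=[]
for l,px in [((-.1,0,'pz'),(240,441)),((.135,.06,.012),(52,100)),((.135,-.06,.012),(241,43)),((-.135,-.06,.012),(372,483)),((-.135,.06,.012),(180,543)),((.128,.009,.03),(128,75)),((.082,.009,.03),(151,155)),((.128,-.009,.03),(161,67)),((.082,-.009,.03),(181,145))]:
    obsH.append((ct,l,P(*px,5,180,160)))
for l,px in [((-.1,0,'pz'),(336,86)),((.128,.009,.03),(166,482)),((.082,.009,.03),(206,408)),((.128,-.009,.03),(129,467)),((.082,-.009,.03),(168,395)),((.135,-.06,.012),(22,468)),((.135,.06,.012),(262,577)),((-.135,.06,.012),(453,168))]:
    obsH.append((cs,l,P(*px,4,320,265)))
def res(p):
    R,t=H(p); out=[]
    for c,l,px in obsH:
        l=np.array([l[0],l[1],p[3] if l[2]=='pz' else l[2]],float)
        out.append(proj(c,R@l+t)[0]-px)
    return np.ravel(out)
s=least_squares(res,[.56,.23,.25,.073],loss='soft_l1'); print(s.x); print(s.fun.reshape(-1,2))
R,t=H(s.x); w=lambda l:R@np.array(l)+t
print('peg',w([-.1,0,s.x[3]]),'squeeze',w([.025,0,.045]),'marks',w([.09,.009,.03]),w([.09,-.009,.03]))
np.save('holder.npy',s.x)
# mallet
obsM=[(ct,(0,0,.066),P(247,173,7,350,190)),(ct,(-.15,0,.047),P(76,501,7,350,190)),(cs,(0,0,.066),P(192,143,6,200,195)),(cs,(-.15,0,.047),P(560,108,6,200,195))]
sm=least_squares(lambda p:np.ravel([proj(c,H(p)[0]@np.array(l)+H(p)[1])[0]-px for c,l,px in obsM]),[.57,-.2,.4]); print('mallet',sm.x,sm.fun.reshape(-1,2))
R,t=H(sm.x);print('grip',R@np.array([-.046,0,.036])+t)
print('pad',at_z(ct,P(201,177.5,7,350,190),.006),at_z(cs,P(204,285,6,200,195),.006))
E
python3 fit.py
```

```text
[0.5747 0.2372 0.2952 0.0707]
[[ 0.3549 -0.419 ]
 [-1.0269 -0.6968]
 [ 0.8301 -1.3741]
 [ 0.738  -0.7261]
 [-1.5135 -0.2968]
 [ 0.1053 -0.1558]
 [-0.229  -1.1732]
 [-0.4757 -0.3892]
 [-0.1818 -1.0163]
 [ 0.0825  0.0099]
 [ 0.0949  0.1781]
 [ 0.237  -0.2725]
 [ 0.0433  0.074 ]
 [ 0.6641 -0.6396]
 [-0.7208 -1.9584]
 [ 0.782  -3.3145]
 [ 1.0689 -1.7144]]
peg [0.4791 0.2081 0.0707] squeeze [0.5987 0.2445 0.045 ] marks [0.6582 0.272  0.03  ] [0.6635 0.2548 0.03  ]
mallet [ 0.5726 -0.2227 -0.4841] [[ 0.0809 -0.9912]
 [-0.5728  0.9053]
 [-0.4195 -0.414 ]
 [ 0.1707 -0.2302]]
grip [ 0.5319 -0.2013  0.036 ]
pad [ 0.579  -0.2116  0.006 ] [ 0.583  -0.2106  0.006 ]
```

```bash
python3 -m pendant '[[[0.09,-0.06,0,0,0,0,1],[0.09,-0.06,0,0,0,0,1],[0.09,-0.06,0,0,0,0,1],[0.09,-0.06,0,0,0,0,1],[0.09,-0.06,0,0,0,0,1],[0.09,-0.06,0,0,0,0,1],[0.09,-0.06,0,0,0,0,1],[0.09,-0.06,0,0,0,0,1],[0.09,-0.06,0,0,0,0,1],[0.09,-0.06,0,0,0,0,1],[0,0,0.03,0,0,0.14,1],[0,0,0.05,0,0,0.14,1],[0,0,0.05,0,0,0.14,1],[0,0,0.05,0,0,0.14,1],[0,0,0,0,0,0.14,1],[0,0,0,0,0,0,1],[0,0,0,0,0,0,1]]]' 110
cat > to.py <<'E'
import sys; from h import *
from scipy.spatial.transform import Rotation as Ro
# usage: to.py x y z yaw -> shift fractions in tool axes and turn
np.set_printoptions(precision=4,suppress=True)
o=arm.get_obs(); R=Ro.from_euler('xyz',o['ee_rot']); g=np.array([float(a) for a in sys.argv[1:4]])
print('t',o['t'],'pos',o['position'],'rpy',o['ee_rot'],'F',o['contact_force'],'open',o['opening'])
print('shift frac',R.inv().apply(g-o['position'])/.5)
if len(sys.argv)>4: print('turn frac',(R.inv()*Ro.from_euler('xyz',[np.pi,0,float(sys.argv[4])])).as_rotvec()/np.deg2rad(60))
E
python3 to.py .5319 -.2013 .034 -.484
```

```text
t: 3.72
position: [0.5252, -0.2227, 0.1587]
ee_rot: [-3.141, -0.001, -0.471]
contact_force: [0.0, -0.0, 0.0]
opening: 0.0855
t 3.725 pos [ 0.5252 -0.2227  0.1587] rpy [-3.1414 -0.0009 -0.4707] F [ 0.0233 -0.0154  0.0369] open 0.08549327372242069
shift frac [-0.0077 -0.0442  0.2494]
turn frac [-0.0002 -0.0008  0.0127]
```

```bash
python3 -m pendant '[[[-0.008,-0.044,0.05,0,0,0.013,1],[0,0,0.07,0,0,0,1],[0,0,0.07,0,0,0,1],[0,0,0.059,0,0,0,1],[0,0,0,0,0,0,1],[0,0,0,0,0,0,1]]]' 110
python3 - <<'E'
from h import *
c=shot('scene','s_g'); i=c['color'][:,:,::-1][150:300,180:380]; cv2.imwrite('pics/s_gc.png',cv2.resize(i,None,fx=4,fy=4,interpolation=cv2.INTER_CUBIC))
E
python3 to.py .5319 -.2013 .034 -.484
```

```text
t: 4.47
position: [0.5321, -0.2017, 0.035]
ee_rot: [-3.141, -0.002, -0.486]
contact_force: [-0.1, -0.2, -0.2]
opening: 0.0854
t 4.525 pos [ 0.5323 -0.2018  0.0353] rpy [-3.1411 -0.0025 -0.4866] F [-0.7969  0.6438 -0.0699] open 0.08524517149959208
shift frac [-0.0012 -0.0004  0.0025]
turn frac [-0.0005 -0.0024 -0.0025]
```

View pics/s_gc.png

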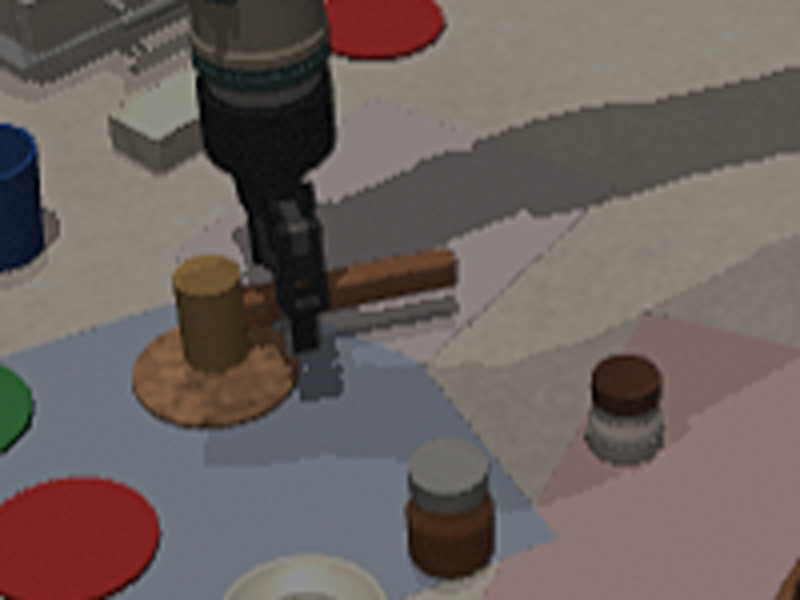

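The fingers straddle the handle, with the near one at about (300,300) in the crop. Closing now.

```bash
python3 -m pendant '[[[0,0,0,0,0,0,0],[0,0,0,0,0,0,0],[0,0,0,0,0,0,0],[0,0,0,0,0,0,0],[0,0,0,0,0,0,0],[0,0,0,0,0,0,0]]]' 110; python3 -m pendant '[[[0,0,-0.02,0,0,0,0],[0,0,-0.04,0,0,0,0],[0,0,-0.07,0,0,0,0],[0,0,-0.07,0,0,0,0],[0,0,-0.07,0,0,0,0],[0,0,-0.03,0,0,0,0],[0,0,0,0,0,0,0]]]'
python3 - <<'E'
from h import *
c=shot('scene','s_l'); i=c['color'][:,:,::-1][90:290,140:380]; cv2.imwrite('pics/s_lc.png',cv2.resize(i,None,fx=3,fy=3,interpolation=cv2.INTER_CUBIC))
E
python3 to.py .438 .229 .185 -.484
```

```text
t: 5.28
position: [0.5314, -0.2013, 0.0342]
ee_rot: [-3.141, -0.0, -0.487]
contact_force: [-1.5, 1.2, 5.3]
opening: 0.0163
t: 6.15
position: [0.5314, -0.2012, 0.1842]
ee_rot: [-3.141, -0.001, -0.487]
contact_force: [0.6, -0.6, -3.7]
opening: 0.0163
t 6.2 pos [ 0.5307 -0.2009  0.1831] rpy [ 3.1415  0.0014 -0.4867] F [-0.4894  0.2984 -4.4158] open 0.016534055328835943
shift frac [-0.566  -0.6732 -0.0031]
turn frac [ 0.0001  0.0014 -0.0025]
```

View pics/s_lc.png

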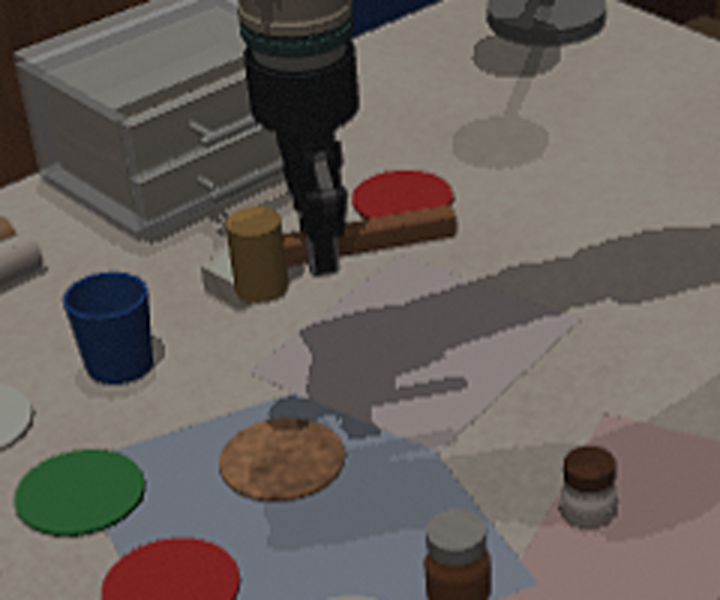

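```bash
python3 -m pendant '[[[-0.03,-0.035,0,0,0,0,0],[-0.063,-0.075,0,0,0,0,0],[-0.063,-0.075,0,0,0,0,0],[-0.063,-0.075,0,0,0,0,0],[-0.063,-0.075,0,0,0,0,0],[-0.063,-0.075,0,0,0,0,0],[-0.063,-0.075,0,0,0,0,0],[-0.063,-0.075,0,0,0,0,0],[-0.063,-0.075,0,0,0,0,0],[-0.032,-0.038,0,0,0,0,0],[0,0,0.03,0,0,0,0],[0,0,0.03,0,0,0,0],[0,0,0,0,0,0,0],[0,0,0,0,0,0,0]]]'
python3 - <<'E'
from h import *
for n in('scene','top'):
  c=shot(n,n+'_p'); i=c['color'][:,:,::-1]; i=i[190:390,280:480] if n=='scene' else i[160:290,150:300]
  cv2.imwrite(f'pics/{n}_pc.png',cv2.resize(i,None,fx=3,fy=3,interpolation=cv2.INTER_CUBIC))
E
python3 to.py .438 .2296 .155 -.484
```

```text
t: 7.95
position: [0.439, 0.2274, 0.1536]
ee_rot: [3.141, -0.0, -0.489]
contact_force: [0.9, -0.2, -4.4]
opening: 0.0161
t 8.05 pos [0.4392 0.2281 0.1541] rpy [-3.141  -0.0006 -0.4881] F [ 0.6929  0.9846 -4.9876] open 0.01624252432703497
shift frac [-0.0036 -0.0016 -0.0017]
turn frac [-0.0005 -0.0006 -0.0039]
```

View pics/scene_pc.png

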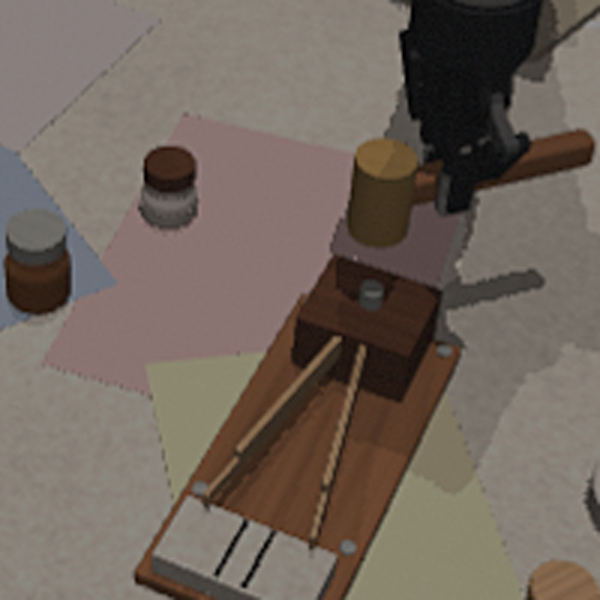

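View pics/top_pc.png

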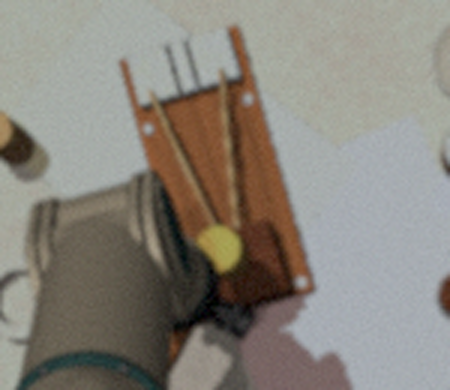

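```bash
python3 - <<'E'
from h import *
c=pickle.load(open('pics/scene_p.pkl','rb'));print(at_z(c,(407.7,243),.186))
c=pickle.load(open('pics/top_p.pkl','rb'));print(at_z(c,(222.7,242.7),.186), at_depth(c,(222.7,242.7)))
E
```

```text
[0.48401751 0.20693648 0.186     ]
[0.47671167 0.2044879  0.186     ] [0.47680577 0.20460021 0.18529068]
```

```bash
python3 -m pendant '[[[-0.004,-0.002,0.04,0,0,0,0],[0,0,0.04,0,0,0,0],[0,0,0.015,0,0,0,0],[0,0,0,0,0,0,0]]]'; python3 -m pendant '[[[0,0,0.01,0,0,0,0],[0,0,0,0,0,0,0]]]';python3 -m pendant '[[[0,0,0.01,0,0,0,0],[0,0,0,0,0,0,0]]]';python3 -m pendant '[[[0,0,0.01,0,0,0,0],[0,0,0,0,0,0,0]]]'
```

```text
t: 8.55
position: [0.4375, 0.2302, 0.1064]
ee_rot: [3.141, 0.0, -0.487]
contact_force: [0.6, 0.8, -4.5]
opening: 0.0164
t: 8.8
position: [0.4379, 0.2306, 0.1017]
ee_rot: [-3.14, -0.001, -0.487]
contact_force: [-0.6, -0.6, -5.1]
opening: 0.0163
t: 9.05
position: [0.4378, 0.2306, 0.0966]
ee_rot: [-3.14, -0.001, -0.487]
contact_force: [0.4, -0.2, 0.9]
opening: 0.0164
t: 9.3
position: [0.4378, 0.2306, 0.0912]
ee_rot: [-3.141, -0.001, -0.487]
contact_force: [-0.0, 0.7, 1.9]
opening: 0.0162
```

```bash
python3 -m pendant '[[[0,0,0.006,0,0,0,0],[0,0,0,0,0,0,0]]]'; python3 -m pendant '[[[0,0,0.006,0,0,0,0],[0,0,0,0,0,0,0]]]';
python3 - <<'E'
from h import *
for n in('scene',):
  c=shot(n,n+'_q'); i=c['color'][:,:,::-1]; i=i[190:390,280:480] if n=='scene' else i[160:290,150:300]
  cv2.imwrite(f'pics/{n}_qc.png',cv2.resize(i,None,fx=3,fy=3,interpolation=cv2.INTER_CUBIC))
E
```

```text
t: 9.55
position: [0.4376, 0.2308, 0.0895]
ee_rot: [-3.14, -0.0, -0.487]
contact_force: [-4.3, 0.9, 16.2]
opening: 0.0163
t: 9.8
position: [0.4366, 0.2315, 0.0871]
ee_rot: [-3.14, 0.001, -0.486]
contact_force: [-7.5, 1.5, 25.1]
opening: 0.0162
```

View pics/scene_qc.png

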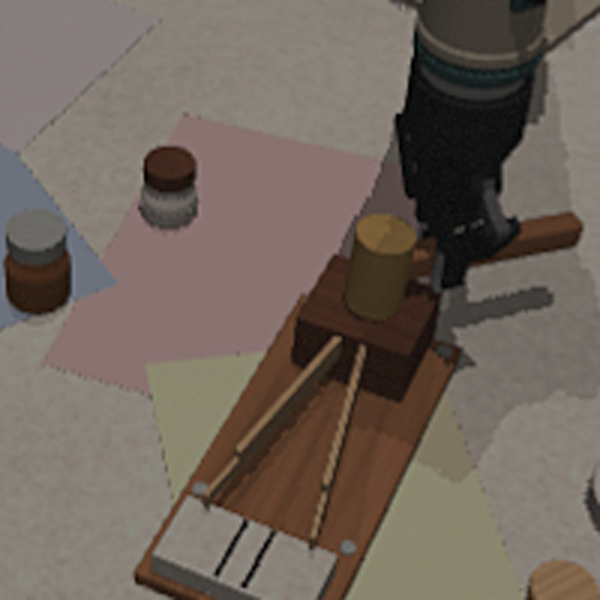

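The force jumped from about 6 N to 30 N at TCP z ≈ 0.089, so the peg is at its stop. Lifting to check.

```bash
python3 -m pendant '[[[0,0,-0.02,0,0,0,0],[0,0,-0.05,0,0,0,0],[0,0,-0.07,0,0,0,0],[0,0,-0.06,0,0,0,0],[0,0,0,0,0,0,0]]]'
python3 - <<'E'
from h import *
c=shot('scene','scene_r'); i=c['color'][:,:,::-1]; i=i[150:350,300:500]
cv2.imwrite('pics/scene_rc.png',cv2.resize(i,None,fx=3,fy=3,interpolation=cv2.INTER_CUBIC))
p=np.load('holder.npy');a=p[2];x,y=p[0]-.1*np.cos(a),p[1]-.1*np.sin(a)
for z in(.062,.073): print(z,(proj(c,[x,y,z])[0]-[300,150])*3)
d=at_depth(c,proj(c,[x,y,.062])[0],0);print(d)
E
python3 to.py .5314 -.2012 .185 -.484
```

```text
t: 10.48
position: [0.4382, 0.2306, 0.1864]
ee_rot: [-3.139, -0.002, -0.487]
contact_force: [-0.1, 0.6, -5.0]
opening: 0.0163
0.062 [309.84013428 417.662387  ]
0.073 [311.46322173 405.94568214]
[0.48049348 0.20899018 0.06362805]
t 10.525 pos [0.4371 0.2303 0.1851] rpy [ 3.1416 -0.     -0.4869] F [-0.4581 -0.194  -4.1623] open 0.015931359711446665
shift frac [0.5705 0.6744 0.0002]
turn frac [ 0.     -0.     -0.0028]
```

View pics/scene_rc.png

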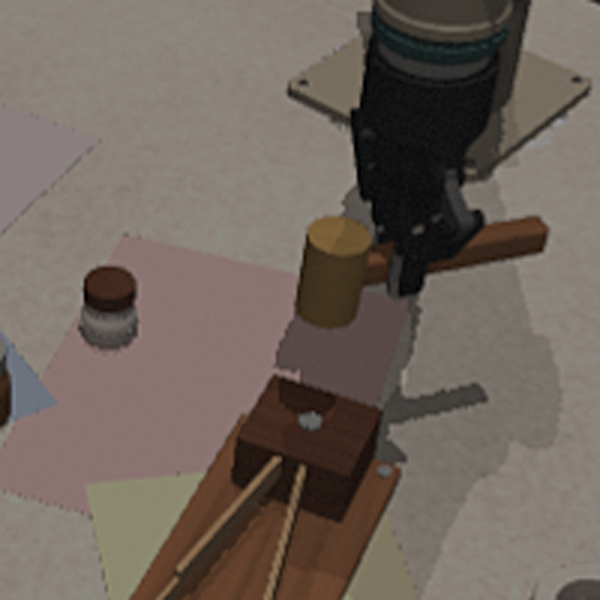

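```bash
python3 -m pendant '[[[0.03,0.035,0,0,0,0,0],[0.063,0.075,0,0,0,0,0],[0.063,0.075,0,0,0,0,0],[0.063,0.075,0,0,0,0,0],[0.063,0.075,0,0,0,0,0],[0.063,0.075,0,0,0,0,0],[0.063,0.075,0,0,0,0,0],[0.063,0.075,0,0,0,0,0],[0.063,0.075,0,0,0,0,0],[0.037,0.039,0,0,0,0,0],[0,0,0.04,0,0,0,0],[0,0,0.04,0,0,0,0],[0,0,0,0,0,0,0]]]'
python3 - <<'E'
from h import *
np.set_printoptions(precision=4,suppress=True)
from scipy.spatial.transform import Rotation as Ro
o=arm.get_obs()
for n in('scene','top'):
    c=shot(n,n+'_b')
    vs,us=np.mgrid[0:480,0:640]; z=c['z_map']; m=z>0
    uv=cv2.undistortPoints(np.stack([us[m],vs[m]],1).astype(float)[:,None],c['camera_matrix'],np.array(c['dist_coeffs'],float))[:,0]
    X=np.c_[uv,np.ones(len(uv))]*z[m][:,None]; T=np.linalg.inv(c['world_to_cam']); W=X@T[:3,:3].T+T[:3,3]
    L=Ro.from_euler('xyz',o['ee_rot']).inv().apply(W-o['position']); L[:,2]*=-1
    b=(L[:,0]>.03)&(L[:,0]<.063)&(abs(L[:,1])<.018)&(L[:,2]>-.05)&(L[:,2]<.06)
    t=b&(L[:,2]>.022); 
    if t.sum()>8: A=np.c_[L[t][:,:2],np.ones(t.sum())]; k=np.linalg.lstsq(A,L[t][:,2],rcond=None)[0]; print(n,'headtop',t.sum(),k,L[t].mean(0))
    h=(L[:,0]<-.03)&(L[:,0]>-.12)&(abs(L[:,1])<.012)&(L[:,2]>-.02)&(L[:,2]<.03)
    if h.sum()>8:
        q=L[h]; 
        for a in np.arange(-.11,-.03,.02):
            s=(q[:,0]>=a)&(q[:,0]<a+.02); 
            if s.sum(): print(n,'handle',round(a,2),s.sum(),np.percentile(q[s][:,2],[50,80]), q[s][:,1].mean())
i=c['color']
c=pickle.load(open('pics/scene_b.pkl','rb'));i=c['color'][:,:,::-1][130:300,160:360]
cv2.imwrite('pics/scene_bc.png',cv2.resize(i,None,fx=4,fy=4,interpolation=cv2.INTER_CUBIC)[:600])
E
python3 to.py .5314 -.2012 .034 -.487
```

```text
t: 12.15
position: [0.5292, -0.2001, 0.1418]
ee_rot: [3.14, 0.008, -0.487]
contact_force: [-0.7, -0.1, -4.6]
opening: 0.0166
scene headtop 138 [-0.0082  0.0988  0.0327] [ 0.0469 -0.0028  0.0321]
scene handle -0.11 52 [0.0043 0.0082] -0.0069252151960373
scene handle -0.09 77 [0.0053 0.0094] -0.006327037562235951
scene handle -0.07 81 [0.0066 0.01  ] -0.007131133729526257
scene handle -0.05 88 [0.0067 0.0105] -0.006556761814784911
t 12.25 pos [ 0.5313 -0.2009  0.1442] rpy [ 3.1411  0.0024 -0.4869] F [ 0.352   0.1563 -4.1312] open 0.016527856580460697
shift frac [0.0011 0.0003 0.2205]
turn frac [0.0005 0.0022 0.0001]
```

View pics/scene_bc.png

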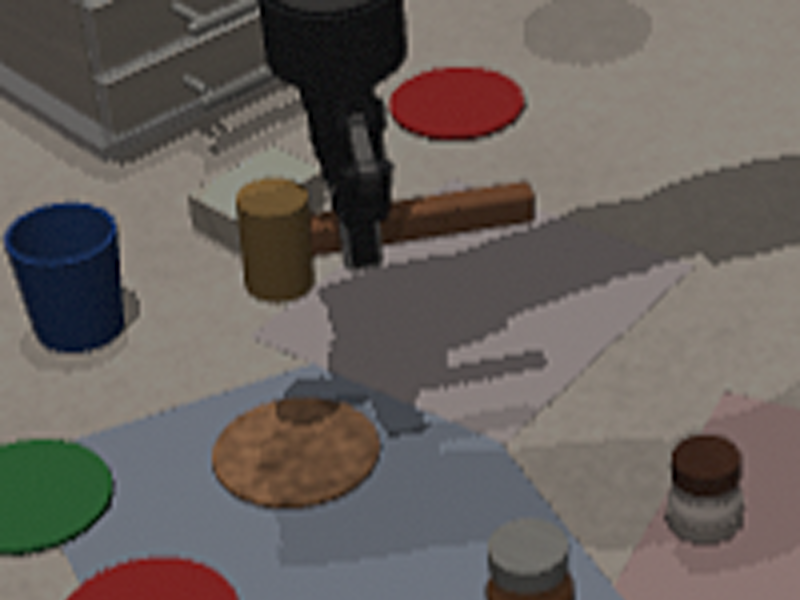

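Measured about 0.04 rad of nose-up slip in the handle. I'll compensate with a small tool pitch while lowering.

```bash
python3 -m pendant '[[[0.002,-0.012,0.05,0,0,0,0],[0,0,0.07,0,0,0,0],[0,0,0.06,0,0,0,0],[0,0,0.02,0,-0.035,0,0],[0,0,0.004,0,0,0,0],[0,0,0,0,0,0,0]]]'; python3 -m pendant '[[[0,0,0.008,0,0,0,0],[0,0,0,0,0,0,0]]]'; python3 -m pendant '[[[0,0,0.004,0,0,0,0],[0,0,0,0,0,0,0]]]'
```

```text
t: 13.0
position: [0.5361, -0.1963, 0.0439]
ee_rot: [-3.141, 0.035, -0.487]
contact_force: [-0.2, -0.8, -4.1]
opening: 0.0168
t: 13.25
position: [0.5354, -0.196, 0.0396]
ee_rot: [-3.141, 0.036, -0.487]
contact_force: [0.1, -0.1, -4.3]
opening: 0.0164
t: 13.5
position: [0.5353, -0.196, 0.0373]
ee_rot: [-3.142, 0.037, -0.487]
contact_force: [-1.2, -0.3, -4.6]
opening: 0.0164
```

```bash
python3 -m pendant '[[[0,0,0.004,0,0,0,0],[0,0,0,0,0,0,0]]]'; python3 -m pendant '[[[0,0,0.003,0,0,0,0],[0,0,0,0,0,0,0]]]'
```

```text
t: 13.75
position: [0.5352, -0.196, 0.0351]
ee_rot: [3.142, 0.037, -0.487]
contact_force: [0.1, 0.0, -4.2]
opening: 0.0164
t: 14.0
position: [0.5354, -0.1961, 0.034]
ee_rot: [-3.141, 0.036, -0.487]
contact_force: [-0.8, 0.6, -1.3]
opening: 0.0164
```

Contact is starting. I'll nudge it down to take the weight, then open slowly.

```bash
python3 -m pendant '[[[0,0,0.002,0,0,0,0],[0,0,0,0,0,0,0]]]'; python3 -m pendant '[[[0,0,0,0,0,0,0],[0,0,0,0,0,0,0.25],[0,0,0,0,0,0,0.35],[0,0,0,0,0,0,0.7],[0,0,0,0,0,0,1],[0,0,0,0,0,0,1],[0,0,0,0,0,0,1]]]' 20
python3 - <<'E'
from h import *
c=shot('scene','scene_d');i=c['color'][:,:,::-1][150:300,180:380]
cv2.imwrite('pics/scene_dc.png',cv2.resize(i,None,fx=4,fy=4,interpolation=cv2.INTER_CUBIC))
E
```

```text
t: 14.25
position: [0.5353, -0.196, 0.0338]
ee_rot: [-3.141, 0.036, -0.487]
contact_force: [-4.0, 0.6, 5.5]
opening: 0.0161
t: 15.12
position: [0.5353, -0.196, 0.0328]
ee_rot: [-3.142, 0.037, -0.487]
contact_force: [-0.2, 1.0, 0.1]
opening: 0.0853
```

View pics/scene_dc.png

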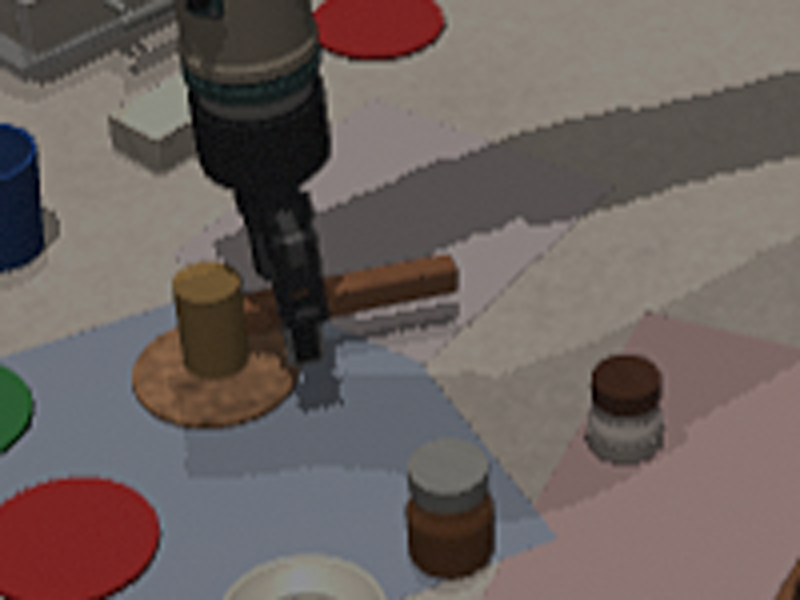

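The mallet stands upright on its pad with the fingers clear. Lifting off and going to the tongs.

```bash
python3 -m pendant '[[[0,0,-0.03,0,0,0,1],[0,0,-0.06,0,0,0,1],[0,0,-0.08,0,0,0,1],[0,0,-0.08,0,0,0,1],[0,0,-0.06,0,0.035,0,1],[0,0,0,0,0,-0.15,1],[0,0,0,0,0,-0.15,1],[0,0,0,0,0,-0.15,1],[0,0,0,0,0,-0.15,1],[0,0,0,0,0,-0.147,1],[0,0,0,0,0,0,1]]]'
python3 to.py .5987 .2445 .145 .2952
python3 - <<'E'
from h import *
c=shot('scene','scene_e');i=c['color'][:,:,::-1][150:300,180:380]
cv2.imwrite('pics/scene_ec.png',cv2.resize(i,None,fx=4,fy=4,interpolation=cv2.INTER_CUBIC))
E
```

```text
t: 16.55
position: [0.5403, -0.199, 0.1887]
ee_rot: [3.141, -0.001, 0.293]
contact_force: [0.6, 0.4, 1.0]
opening: 0.0853
t 16.55 pos [ 0.5403 -0.199   0.1887] rpy [ 3.1411 -0.0009  0.2933] F [0.5846 0.4468 1.0264] open 0.085331463779318
shift frac [ 0.3682 -0.8153  0.0873]
turn frac [ 0.0005 -0.0009 -0.0018]
```

View pics/scene_ec.png

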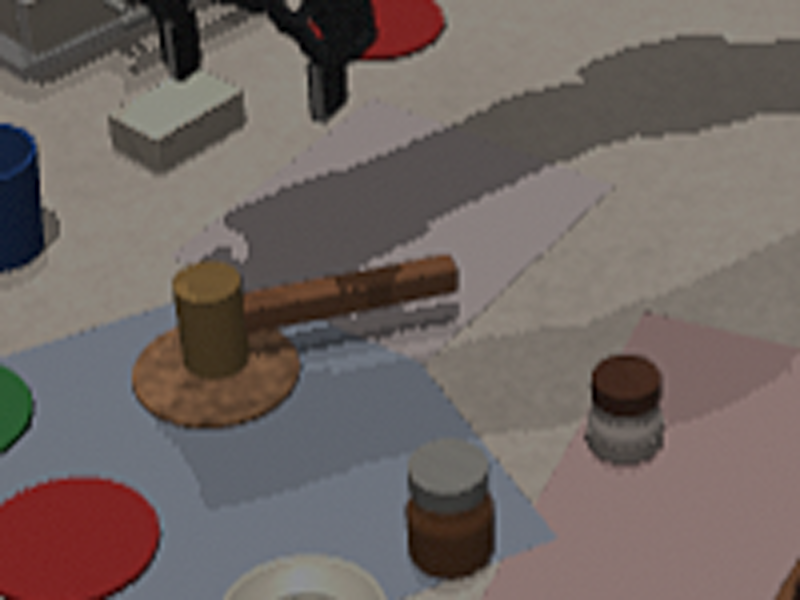

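The mallet is standing free on the cork pad. Moving over the blades.

```bash
python3 -m pendant '[[[0.02,-0.045,0,0,0,0,1],[0.041,-0.09,0,0,0,0,1],[0.041,-0.09,0,0,0,0,1],[0.041,-0.09,0,0,0,0,1],[0.041,-0.09,0,0,0,0,1],[0.041,-0.09,0,0,0,0,1],[0.041,-0.09,0,0,0,0,1],[0.041,-0.09,0,0,0,0,1],[0.041,-0.09,0,0,0,0,1],[0.021,-0.05,0,0,0,0,1],[0,0,0.05,0,0,0,1],[0,0,0.05,0,0,0,1],[0,0,0,0,0,0,1],[0,0,0,0,0,0,1]]]'
python3 to.py .5987 .2445 .045 .2952
python3 - <<'E'
from h import *
c=shot('scene','scene_f');i=c['color'][:,:,::-1][230:430,300:500]
cv2.imwrite('pics/scene_fc.png',cv2.resize(i,None,fx=3,fy=3,interpolation=cv2.INTER_CUBIC))
E
```

```text
t: 18.35
position: [0.5988, 0.2451, 0.1388]
ee_rot: [3.141, -0.001, 0.294]
contact_force: [-0.0, -0.2, -0.2]
opening: 0.0857
t 18.35 pos [0.5988 0.2451 0.1388] rpy [ 3.1415 -0.0015  0.2942] F [-0.0183 -0.1549 -0.245 ] open 0.08568651779296403
shift frac [-0.0008  0.001   0.1875]
turn frac [ 0.0001 -0.0014 -0.0009]
```

View pics/scene_fc.png

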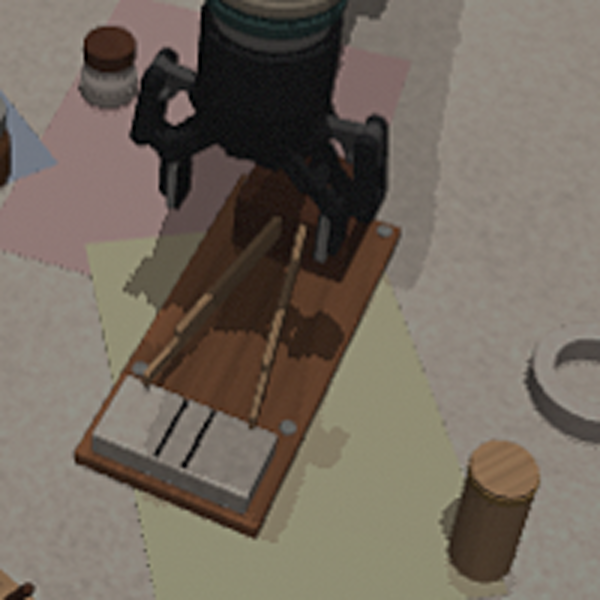

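The jaws straddle the blades. Descending.

```bash
python3 -m pendant '[[[0,0,0.05,0,0,0,1],[0,0,0.05,0,0,0,1],[0,0,0.05,0,0,0,1],[0,0,0.03,0,0,0,1],[0,0,0.006,0,0,0,1],[0,0,0,0,0,0,1]]]' 50
python3 -m pendant '[[[0,0,0,0,0,0,0.65],[0,0,0,0,0,0,0.55],[0,0,0,0,0,0,0.5],[0,0,0,0,0,0,0.5],[0,0,0,0,0,0,0.5]]]' 50
python3 - <<'E'
from h import *
c=shot('scene','scene_g');i=c['color'][:,:,::-1][230:430,300:500]
cv2.imwrite('pics/scene_gc.png',cv2.resize(i,None,fx=3,fy=3,interpolation=cv2.INTER_CUBIC))
E
```

```text
t: 19.15
position: [0.5988, 0.2451, 0.0455]
ee_rot: [-3.141, -0.001, 0.295]
contact_force: [0.6, -0.5, 0.2]
opening: 0.0854
t: 19.77
position: [0.5987, 0.2449, 0.0451]
ee_rot: [3.142, -0.001, 0.295]
contact_force: [0.4, -0.5, 3.4]
opening: 0.0425
```

View pics/scene_gc.png

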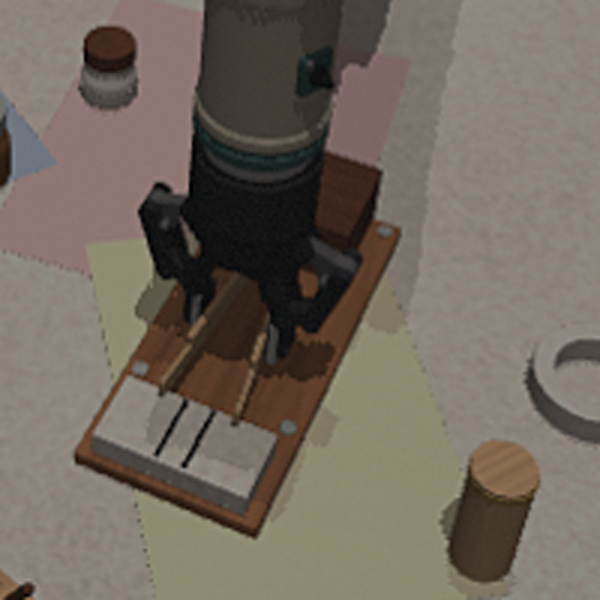

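```bash
python3 -m pendant '[[[0,0,0,0,0,0,0.42],[0,0,0,0,0,0,0.36],[0,0,0,0,0,0,0.3],[0,0,0,0,0,0,0.28],[0,0,0,0,0,0,0.28],[0,0,0,0,0,0,0.28]]]' 50
cat > look.py <<'E'
import sys
from h import *
tag=sys.argv[1]
p=np.load('holder.npy');a=p[2];R=np.array([[np.cos(a),-np.sin(a),0],[np.sin(a),np.cos(a),0],[0,0,1]]);t=np.array([p[0],p[1],0])
c=shot('scene','scene_'+tag);x0,y0,w,h,s=325,320,100,75,8
i=cv2.resize(np.ascontiguousarray(c['color'][:,:,::-1])[y0:y0+h,x0:x0+w],None,fx=s,fy=s,interpolation=cv2.INTER_CUBIC)
i=cv2.convertScaleAbs(i,alpha=1.4)
for l in ([.09,.009,.041],[.09,-.009,.041],[.09,.009,.03],[.09,-.009,.03],[.128,.009,.03],[.128,-.009,.03]):
    q=(proj(c,R@np.array(l)+t)[0]-[x0,y0]+.5)*s-.5; cv2.circle(i,(int(q[0]),int(q[1])),3,(0,255,0) if l[2]>.035 else (255,0,255),1); print(l,q)
cv2.imwrite(f'pics/scene_{tag}c.png',i)
c=shot('top','top_'+tag); x0,y0=185,160
i=cv2.resize(np.ascontiguousarray(c['color'][:,:,::-1])[y0:y0+60,x0:x0+70],None,fx=8,fy=8,interpolation=cv2.INTER_CUBIC);cv2.imwrite(f'pics/top_{tag}c.png',cv2.convertScaleAbs(i,alpha=1.4))
E
python3 look.py h; python3 to.py .5987 .2445 .045 .2952
```

```text
t: 20.58
position: [0.5989, 0.2452, 0.0454]
ee_rot: [-3.141, -0.002, 0.295]
contact_force: [1.4, 0.1, 5.6]
opening: 0.0239
[0.09, 0.009, 0.041] [363.55473062 369.88178281]
[0.09, -0.009, 0.041] [290.11296348 340.60184636]
[0.09, 0.009, 0.03] [360.65595057 400.00256379]
[0.09, -0.009, 0.03] [287.75962164 370.74866307]
[0.128, 0.009, 0.03] [293.25941262 525.92506916]
[0.128, -0.009, 0.03] [218.84643347 495.09193251]
t 20.675 pos [0.5989 0.2451 0.0454] rpy [-3.1414 -0.0016  0.2952] F [ 1.2393 -0.7942  6.8082] open 0.02400158040189935
shift frac [-0.0007  0.0011  0.0007]
turn frac [-0.0002 -0.0015  0.    ]
```

View pics/scene_hc.png

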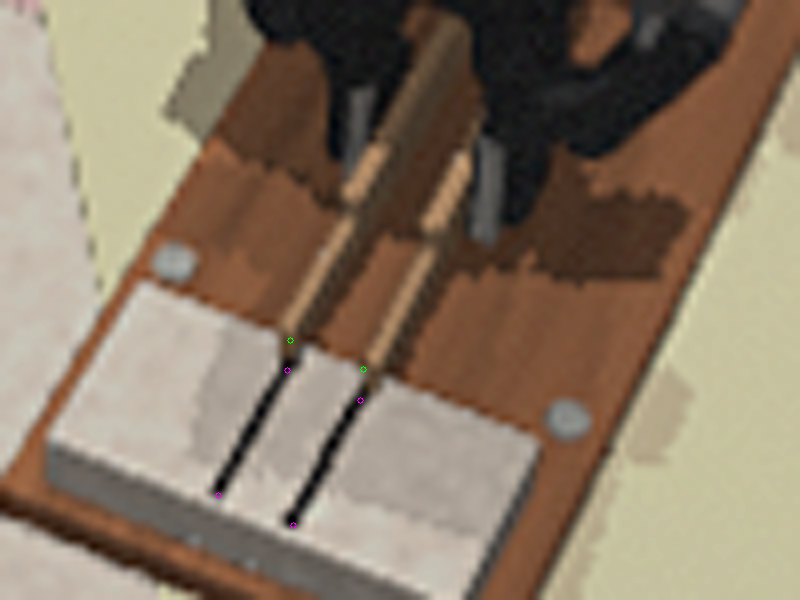

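View pics/top_hc.png

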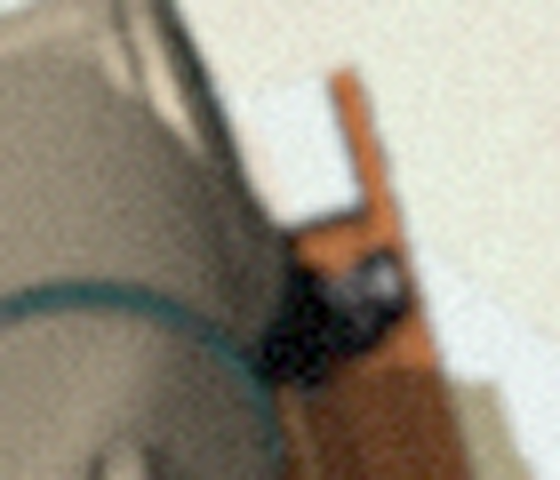

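```bash
python3 -m pendant '[[[0,0.0016,0,0,0,0,0.266],[0,0,0,0,0,0,0.266],[0,0,0,0,0,0,0.266]]]' 50
cat > look2.py <<'E'
import sys
from h import *
tag=sys.argv[1]
p=np.load('holder.npy');a=p[2];R=np.array([[np.cos(a),-np.sin(a),0],[np.sin(a),np.cos(a),0],[0,0,1]]);t=np.array([p[0],p[1],0])
ims=[]
for k in range(4): c=shot('scene','scene_'+tag); ims.append(c['color'][:,:,::-1].astype(float))
x0,y0,w,h,s=345,345,40,30,20
I=np.mean(ims,0); np.save(f'pics/{tag}.npy',I)
i=cv2.resize(np.clip(I*1.4,0,255).astype(np.uint8)[y0:y0+h,x0:x0+w],None,fx=s,fy=s,interpolation=cv2.INTER_CUBIC)
for l in ([.09,.009,.041],[.09,-.009,.041],[.09,.009,.047],[.09,-.009,.047],[.09,.009,.035],[.09,-.009,.035],[.09,.009,.03],[.09,-.009,.03],[.11,.009,.03],[.11,-.009,.03]):
    q=(proj(c,R@np.array(l)+t)[0]-[x0,y0]+.5)*s-.5; cv2.circle(i,(int(q[0]),int(q[1])),4,(0,255,0) if l[2]>.031 else (255,0,255),1)
cv2.imwrite(f'pics/scene_{tag}c.png',i)
E
python3 look2.py i
```

```text
t: 21.05
position: [0.599, 0.2446, 0.0454]
ee_rot: [-3.141, -0.002, 0.295]
contact_force: [0.8, -0.3, 6.0]
opening: 0.0229
```

View pics/scene_ic.png

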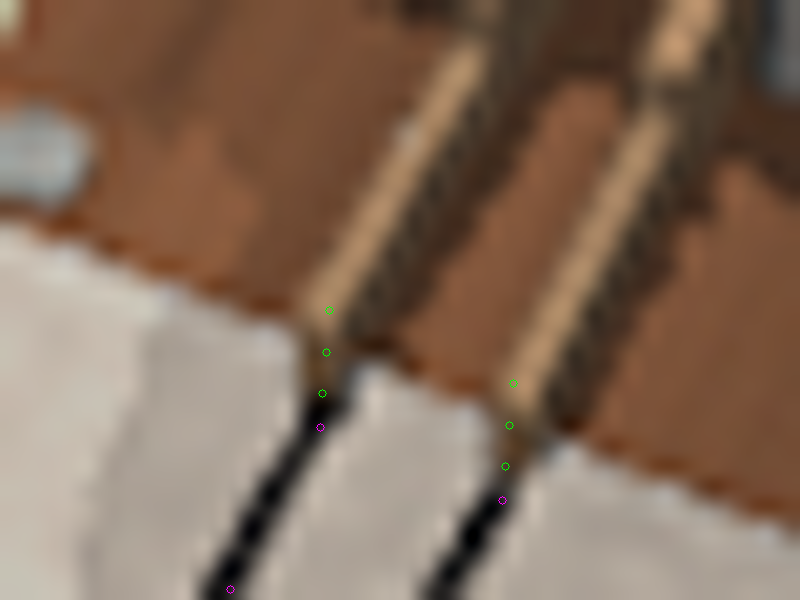

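```bash
python3 -m pendant '[[[0,0.0006,0,0,0,0,0.26],[0,0,0,0,0,0,0.26],[0,0,0,0,0,0,0.26],[0,0,0,0,0,0,0.26]]]' 50
python3 look2.py j
```

```text
t: 21.75
position: [0.5991, 0.2445, 0.0454]
ee_rot: [-3.141, -0.002, 0.295]
contact_force: [0.6, 0.1, 6.0]
opening: 0.0226
```

View pics/scene_jc.png

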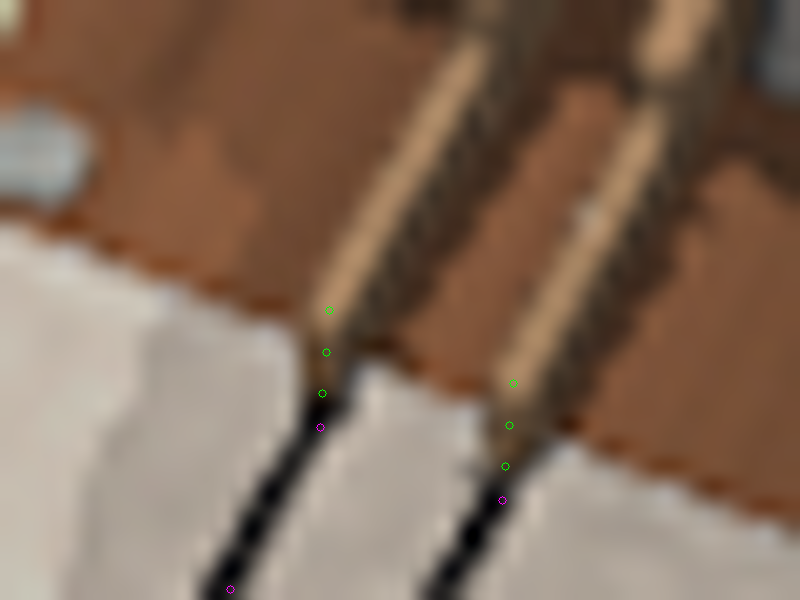

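Both tips sit over their lines: end-face centres at about (323,353) and (511,427), against predicted (326,352) and (509,425). One last small trim, then a check of the whole bench.

```bash
python3 -m pendant '[[[0,0,0,0,0,0,0.257],[0,0,0,0,0,0,0.257],[0,0,0,0,0,0,0.257],[0,0,0,0,0,0,0.257],[0,0,0,0,0,0,0.257],[0,0,0,0,0,0,0.257],[0,0,0,0,0,0,0.257],[0,0,0,0,0,0,0.257]]]' 50
python3 look2.py k
python3 - <<'E'
from h import *
c=shot('scene','fin'); print(arm.get_obs()['opening'],arm.get_obs()['t'])
E
```

```text
t: 22.95
position: [0.5991, 0.2445, 0.0454]
ee_rot: [-3.141, -0.002, 0.295]
contact_force: [0.8, 0.0, 6.5]
opening: 0.0224
0.022198935853789088 23.2
```

View pics/scene_kc.png

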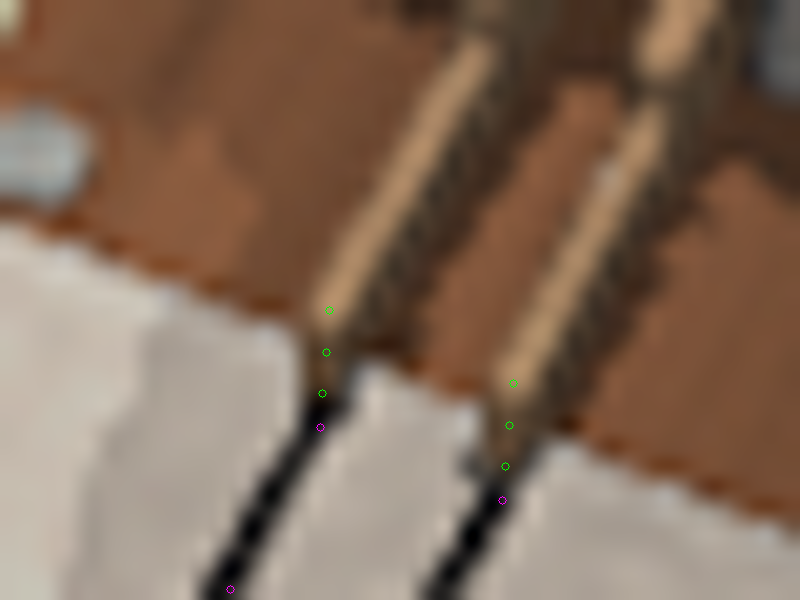

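View pics/fin.png

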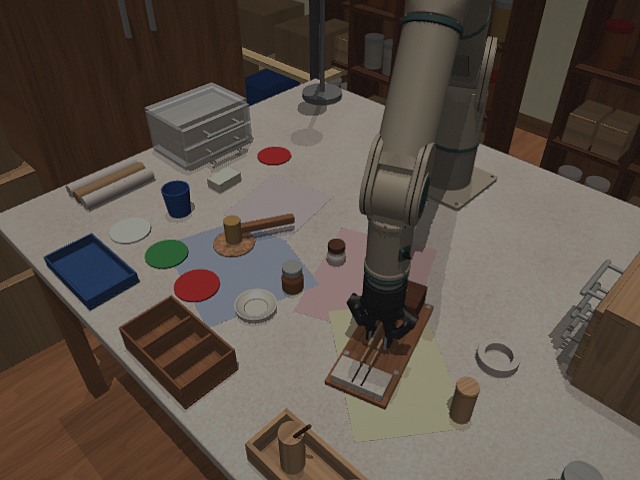

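The tips are on their marks at (323,353) and (511,427) in the zoomed view. The mallet is upright on its pad at (233,232), and the bystanders haven't moved.

```bash
python3 -c "
from workcell import arm
print(arm.finish_job())"
```

```text
the job is handed in; nothing more can be done
None
```

I finished all three steps in order and handed the job in at about 23 s of the 58 s allowed. `finish_job` gives no verdict.

- **Peg:** I pressed it down with the mallet's face until the force rose from about 6 N to 30 N, meaning it had reached its stop. The depth image then put its top at 63.6 mm, against 62 mm at the stop and within the roughly 2 mm calibration.
- **Mallet:** The push tilted it about 0.04 rad in the grip, so I tilted the tool to correct that before setting it down. It stands upright and released on the cork pad, about 6 mm closer to the pad's centre than where it started.
- **Tongs:** The fingers hold the blades at a 22.2 mm opening, against 22 mm nominal. In the scene camera both tips sit over their own lines, within about 0.5 mm. The tips never came close to touching.
- **Bench:** In the last picture the jars, dish, cup and other items are where they were.

The tip check used the scene camera only, because the arm blocked the top camera's view of the gauge block. My fit of the holder's pose left up to about 3 pixels of error at the base-plate corners, but under 0.3 pixel at the gauge lines in that camera.

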